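Close the keyed lid of the leak-test pot

TASK

The black lid of the aluminium leak-test pot is sitting high, with its three keys riding on the rim. Turn the lid where it sits until the keys drop into the rim's slots, then press it down fully home so that it lies flush with the rim, and let go. Do not lift the lid out of the pot, and leave the small things standing around the pot where they are.

Things in the scene. Friction and masses are not known exactly. Their poses are not given: they have to be found in the camera images.
- pot: Round aluminium test pot fixed to the bench: body 112 mm in diameter, 50 mm high, on a 136 mm foot flange 6 mm thick. Origin: centre of its underside, on the bench; z up. Its rim, 16 mm wide round an 80 mm bore, has three equal slots cut across it from the top, 16 mm wide and 10 mm deep, pointing outward at 0, 120 and 240 degrees from the pot's x axis.
- pot_mouth (a point): Centre of the pot's mouth, level with the rim's top, 50 mm above the bench. Hidden spring catches in the bore hold the lid up once its keys have dropped 4 to 6 mm into the slots, leaning up to 7 degrees: its weight alone does not close it. Pressing it level and home takes about 4 to 10 N straight down near the centre; then it stays down by itself.
- lid: Loose black lid, 0.15 kg, a disc 78 mm across and 24 mm thick, sitting in the pot's bore with 0.8 mm play all round. Three equal keys stick out at 0, 120 and 240 degrees from its x axis, 12 mm wide, reaching 53 mm from the centre, in the top 10 mm. Origin: centre of its underside; z up; height above the bench 36 mm at the start (keys on the rim), 30 to 32 on the catches, 26 fully home.
- lid_bar (a point): Middle of the top of the lid's steel bar handle, which stands across the lid's centre along its x axis: 96 mm long, 12 mm wide, 24 mm high. Top at 84 mm above the bench at the start, 74 mm when home. A light sideways push near one end turns the slippery plastic lid. Any of the three fits counts; the lid starts at least 25 degrees from a fit and turns either way.
- parts_jar: Small clear jar with a black cap, 45 mm in diameter, 56 mm high, standing beside the pot; bystander. Origin: centre of its underside.
- oil_stand: Low black stand with a row of four round caps, 32 x 100 x 24 mm, beside the pot; bystander. Origin: centre of its underside.
- part_box_1: Small grey lidded box, 37 x 44 x 20 mm, beyond the pot; bystander. Origin: centre of its underside.
There are look-alikes about, which are no part of the job. There is more than one size of the lid; the one meant has the size given above.

How it is judged:
By the outcome, as a careful person would: the job done as asked, in the order asked, and still so for the second after the job is handed in, with the robot touching nothing.
It also fails if it takes over 48 s, if anything falls off the work surface, if the arm or the gripper's body presses on something with over 40 N, if the wrist force passes 120 N, or if a joint passes its speed limit or range.

ROBOT

A 6-joint arm with a two-finger parallel gripper is mounted at the origin on a cart in front of the work surface, level with it; the furniture and walls round the work are solid. World frame = base frame: x ahead of the robot, y to its left, z up, the work surface at z = 0. Lengths are in m, angles in rad, forces in N, time in s.
With the tool pointing down it reaches from about 0.275 to 0.875 m from the base axis. Payload 12.5 kg.
Tool frame: the origin (TCP) lies on the centre line of the jaws, within the pads' length; the fingertips stand r.nose_length ahead of it and the grasp point (between the pads) is the TCP (r.nose_length is the distance from the TCP to the fingertips, in m); z points along the fingers, y is the direction in which the jaws open and shut (so a half turn about z gives the same grasp; the last joint's range is limited). The gripper opens to 85 mm and grips with 20 to 120 N. Pads are 22 mm wide; open, the fingers measure 114 mm over their backs; the gripper's body (76 mm by 85 mm) begins 54 mm behind the grasp point. The pads swing forward as they close: fully open they stand 13 mm farther back than shut.
Start: joints at [1.025, 0.351, 1.652, -0, 1.139, -0.085], TCP at [0.245, 0.493, 0.25] pointing down, gripper open.
Joint ranges: [-2.75, 2.75], [-0.79, 2.1], [0.01, 2.65], [-1.57, 4.71], [0.07, 3.14], [-2.87, 2.87]. Speed limits (rad/s): [2.22, 2.22, 2.79, 3.14, 3.14, 3.14].

INTERFACE

Orientations are given as a 3x3 rotation matrix whose columns are the frame's x, y, z axes.
In Python, from plant import r, jaws, ik, telemetry, viewer, workorder gives the robot as it stands. Calls block until the motion is done:
- r.move_pose(position, orientation): joint-space move of the TCP to a pose.
- r.move_straight(position, speed=0.15, orientation=None, max_force=None): straight line of the TCP; orientation=None keeps the orientation; speed is the mean speed in m/s. With max_force (N) it stops when the force on the tool has changed by that much, and returns True; else False.
- r.move_j(angles): joint-space move.
- jaws.open_jaws() and jaws.gripper_close(): open the fingers fully, or close them until they stop; the grip force is fixed at half the most.
- r.wait(seconds).
- ik(position, orientation): joint angles nearest the present ones, or None.
- telemetry.sense(): the state.
- viewer.camera(name): name is "scene" or "top"; returns a dict with "image" (480x640x3 uint8, red, green, blue), "range_z" (480x640 float32, m along the optical axis (not along the pixel's ray), 0 where there is no reading), "K" (3x3 intrinsics, pixels), "k1" (the pictures are not rectified: a ray, as slopes to the right and down, at radius r is drawn at 1 + k1 r^2 times it, then the intrinsics apply), "extrinsics" (4x4, takes a point from camera to world coordinates). Camera axes: x right, y up, looking along -z (the intrinsics and any distortion apply to the point x, -y, -z); pixel columns grow to the right and rows downward; lengths in m; the calibration is good to about 2 mm. A picture is of the moment at which its call begins.
A pose or a line that the arm cannot do raises r.MotionError and nothing moves.
- workorder.sign_off(): hands the job in, once; it reports no verdict.
The state is a dict: "time_s": time; "q": joint angles; "qd": joint speeds; "joint_efforts": joint torques, N m; "tcp_pos": TCP position; "eef_rot": TCP orientation; "ft_force": force on the tool from outside, world axes, zero at the start; "wrist_torque": the same for the moment, N m; "width": finger opening in m.
Only numpy, scipy, OpenCV 4.12 (cv2) and the standard library are available. Lean on these libraries where they do the work, as an engineer would, in place of code of your own. Each camera call takes 0.05 s, during which the arm holds its last target.

## Working session

There is one attempt and no reset: what is moved stays moved. The work goes in short steps, each a Python script; the robot and the scene stay as the last script left them, time stands still between calls to the robot, and variables do not carry over. Pictures are saved under pics/ and viewed, and the job is handed in when it is done.

```bash
ls; mkdir -p pics; python3 - <<'E'
from plant import r, jaws, ik, telemetry, viewer, workorder
import cv2, numpy as np
for n in ("scene","top"):
    c=viewer.camera(n)
    cv2.imwrite(f"pics/{n}0.png",c["image"][:,:,::-1])
    np.savez(f"{n}0.npz",**c)
    print(n,c["K"],c["k1"],c["extrinsics"])
s=telemetry.sense();print(s["time_s"],s["tcp_pos"],s["eef_rot"],r.nose_length,s["width"],s["ft_force"])
E
```

```text
pics
scene [[548.37918986   0.         329.59924873]
 [  0.         548.37918986 238.14431788]
 [  0.           0.           1.        ]] 0.052118329525919105 [[ 0.84121212  0.40727869 -0.35564905  0.2081802 ]
 [-0.54059992  0.62052563 -0.5680666  -0.59188973]
 [-0.01067207  0.67012836  0.7421685   0.89011873]
 [ 0.          0.          0.          1.        ]]
top [[504.52547643   0.         321.13682632]
 [  0.         504.52547643 241.41518425]
 [  0.           0.           1.        ]] -0.027856178259322316 [[ 0.01120887  0.9867282  -0.16199329  0.41898561]
 [-0.99945977  0.00605001 -0.03230442 -0.00264566]
 [-0.03089562  0.16226788  0.98626295  1.04197807]
 [ 0.          0.          0.          1.        ]]
0.1 [0.24438549 0.4924282  0.24980981] [[-8.95698508e-01  4.44661517e-01 -5.63894491e-04]
 [ 4.44661858e-01  8.95698098e-01 -8.65824637e-04]
 [ 1.20080326e-04 -1.02626021e-03 -9.99999466e-01]] 0.019 0.08528183894287733 [-0.50839472 -0.31238912 -0.00091587]
```

View pics/scene0.png

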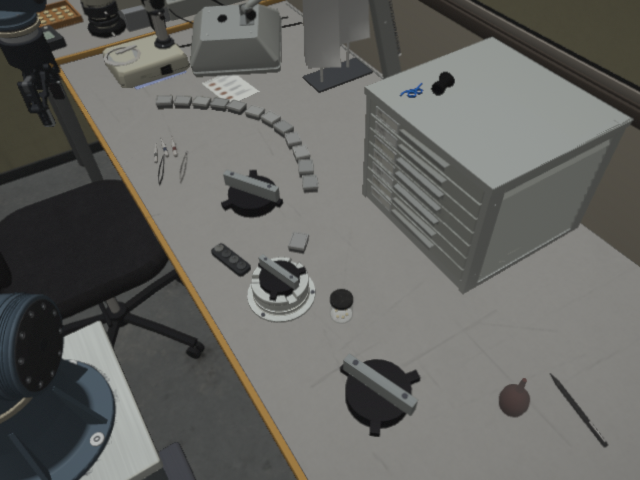

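View pics/top0.png

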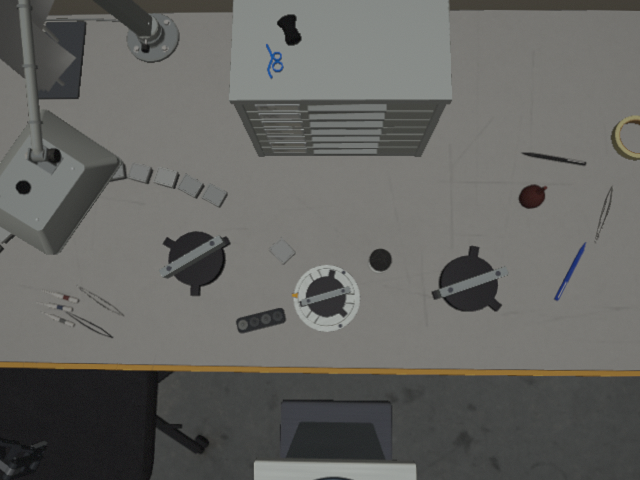

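The top view shows three lids: in the pot (326,297), left (196,258) and right (469,283). The two on the bench are bigger; the one in the pot fits, so I'm confirming it enlarged.

```bash
cat > h.py <<'E'
import numpy as np, cv2
def load(n): return dict(np.load(n))
def pix2ray(c,uv):
    K=c["K"];k=float(c["k1"])
    uv=np.atleast_2d(uv).astype(float)
    d=np.stack([(uv[:,0]-K[0,2])/K[0,0],(uv[:,1]-K[1,2])/K[1,1]],1)
    s=d.copy()
    for _ in range(30): s=d/(1+k*(s**2).sum(1,keepdims=True))
    return np.c_[s[:,0],-s[:,1],-np.ones(len(s))]   # per unit z depth
def at_z(c,uv,z):
    R=c["extrinsics"][:3,:3];t=c["extrinsics"][:3,3]
    w=pix2ray(c,uv)@R.T
    return t+w*((z-t[2])/w[:,2])[:,None]
def cloud(c,u0,u1,v0,v1):
    vv,uu=np.mgrid[v0:v1,u0:u1]
    uv=np.c_[uu.ravel(),vv.ravel()]
    d=c["range_z"][v0:v1,u0:u1].ravel()
    p=(pix2ray(c,uv)*d[:,None])@c["extrinsics"][:3,:3].T+c["extrinsics"][:3,3]
    return uv,d,p
def proj(c,P):
    R=c["extrinsics"][:3,:3];t=c["extrinsics"][:3,3]
    p=(np.atleast_2d(P)-t)@R
    s=np.c_[p[:,0]/-p[:,2],-p[:,1]/-p[:,2]]
    s=s*(1+float(c["k1"])*(s**2).sum(1,keepdims=True))
    return np.c_[s[:,0]*c["K"][0,0]+c["K"][0,2],s[:,1]*c["K"][1,1]+c["K"][1,2]]
E
python3 - <<'E'
from h import *
a=load("top0.npz");b=load("scene0.npz")
A=cv2.resize(a["image"][250:345,275:375],None,fx=6,fy=6,interpolation=cv2.INTER_CUBIC)[:,:,::-1]
cv2.imwrite("pics/topcrop0.png",A)
B=cv2.resize(b["image"][225:335,230:365],None,fx=5.5,fy=5.5,interpolation=cv2.INTER_CUBIC)[:,:,::-1]
cv2.imwrite("pics/scenecrop0.png",B)
for n,c,w in(("top",a,(285,370,255,335)),("scene",b,(235,325,245,325))):
    uv,d,p=cloud(c,*w)
    for lo,hi in((.002,.012),(.045,.053),(.056,.064),(.079,.09)):
        m=(d>0)&(p[:,2]>lo)&(p[:,2]<hi); q=p[m]
        print(n,lo,hi,m.sum(),q[:,:2].mean(0) if m.any() else '',q.min(0),q.max(0))
        if lo==.079:
            e,vec=np.linalg.eigh(np.cov(q[:,:2].T)); print("bar ang",np.degrees(np.arctan2(vec[1,1],vec[0,1])), q[:,2].mean())
E
```

```text
top 0.002 0.012 1292 [0.47122261 0.0136347 ] [ 0.39859499 -0.06803771  0.00200394] [0.56158639 0.10569134 0.01178201]
top 0.045 0.053 828 [0.4711874  0.02027755] [ 0.41743288 -0.0356834   0.04523847] [0.52717168 0.07430302 0.05299863]
top 0.056 0.064 1069 [0.47268773 0.01731266] [ 0.43311481 -0.02367271  0.05601161] [0.5241868  0.07103652 0.06392178]
top 0.079 0.09 329 [0.4725411  0.01908983] [ 0.45437612 -0.02695988  0.07954454] [0.49096456 0.06549616 0.08926568]
bar ang 106.57978912327098 0.0841945820748722
scene 0.002 0.012 937 [0.45980291 0.01093879] [ 0.38954706 -0.06984888  0.00200083] [0.60287385 0.16297884 0.01198323]
scene 0.045 0.053 701 [0.46506289 0.00228414] [ 0.41625308 -0.03970941  0.04501871] [0.52760823 0.07043709 0.05296362]
scene 0.056 0.064 722 [0.4685877  0.01204865] [ 0.43282703 -0.03071753  0.0560183 ] [0.52393675 0.0654594  0.06399706]
scene 0.079 0.09 267 [0.47181816 0.01452949] [ 0.45438471 -0.03141694  0.07902232] [0.48927497 0.0636542  0.08752277]
bar ang 106.46586606419783 0.08213365882253887
```

View pics/topcrop0.png

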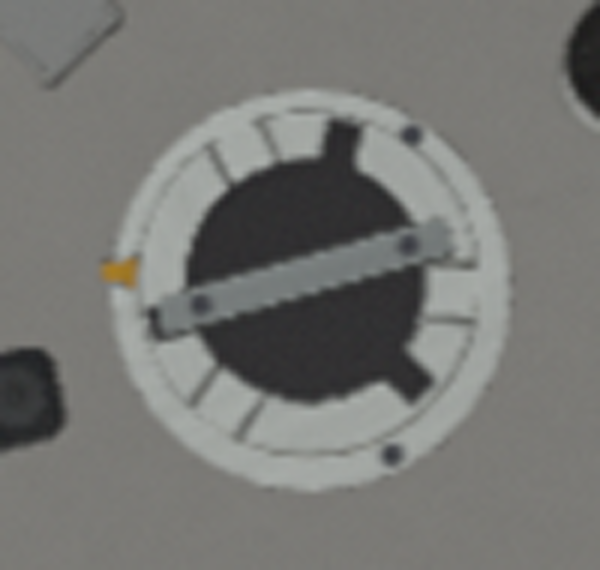

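View pics/scenecrop0.png

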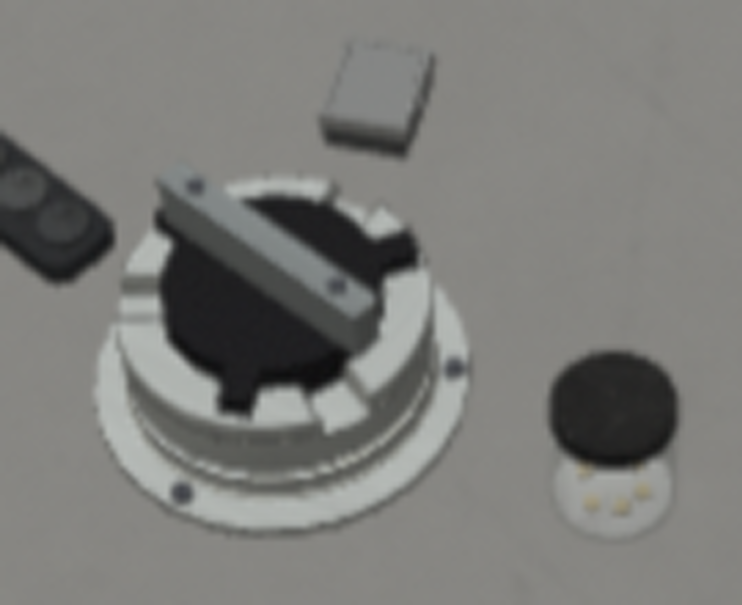

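```bash
python3 - <<'E'
from h import *
a=load("top0.npz");b=load("scene0.npz")
f=lambda l,z:at_z(a,np.array(l)/6+[275-.42,250-.42],z)
g=lambda l,z:at_z(b,np.array(l)/5.5+[230-.41,225-.41],z)
ctr=np.array([.4722,.019])
for nm,fn,sl,ky in(("top",f,[(243,152),(452,293),(226,402)],[(342,130),(420,393),(158,323)]),
             ("scene",g,[(365,205),(337,402),(140,303)],[(405,245),(237,405)])):
    c=ctr if nm=="top" else np.array([.4705,.0155])
    for z,l in((.05,sl),(.06,ky)):
        P=fn(l,z)
        d=P[:,:2]-c
        print(nm,z,np.degrees(np.arctan2(d[:,1],d[:,0])).round(1),np.hypot(*d.T).round(4))
# circle fits: rim outer/foot
for n,c,w in(("top",a,(285,370,255,335)),("scene",b,(235,325,245,325))):
    uv,d,p=cloud(c,*w); m=(d>0)&(p[:,2]>.054)&(p[:,2]<.066)&(np.hypot(p[:,0]-.4715,p[:,1]-.017)<.045)
    print(n,"lid face z",p[m][:,2].mean())
    im=c["image"].astype(int).sum(2)[w[2]:w[3],w[0]:w[1]].ravel()
    m=(d>0)&(p[:,2]>.045)&(p[:,2]<.055)&(im>400)&(np.hypot(p[:,0]-.4715,p[:,1]-.017)<.062)
    q=p[m]; hull=cv2.convexHull((q[:,:2]*1000).astype(np.float32))
    print(n,"rim",cv2.minEnclosingCircle(hull),q[:,2].mean())
    m=(d>0)&(p[:,2]>.003)&(p[:,2]<.03)&(im>400)
    q=p[m]; q=q[np.hypot(q[:,0]-.4715,q[:,1]-.017)<.075]
    print("foot",cv2.minEnclosingCircle((q[:,:2]*1000).astype(np.float32)))
E
```

```text
top 0.05 [ 27.3 -93.5 145.6] [0.048  0.0468 0.047 ]
top 0.06 [ -12.1 -134.3  106. ] [0.0503 0.0507 0.0503]
scene 0.05 [ 20.7 -92.4 148.5] [0.0535 0.0513 0.0454]
scene 0.06 [ -13.9 -130.2] [0.0503 0.0529]
top lid face z 0.06026770901008027
top rim ((472.7044982910156, 18.9385929107666), 55.966400146484375) 0.05024196778036408
foot ((473.2279052734375, 19.517141342163086), 68.4384994506836)
scene lid face z 0.05838642720677515
scene rim ((471.9125061035156, 16.5728759765625), 56.34440231323242) 0.048177215680057575
foot ((471.58282470703125, 14.739985466003418), 67.96581268310547)
```

The lid in the pot is the one meant: its disc is about 78 mm, and the bar top is at 84 mm in a pot with a 56 mm rim radius. The slots are at about 26.5, 146.5 and -93.5 deg and the bar at 106.5 deg, so the lid needs about +40 deg CCW. I'll push the near end with closed fingers.

```bash
cat >> h.py <<'E'
C=np.array([.472,.0172])
def rot(phi):
    p=np.radians(phi);c,s=np.cos(p),np.sin(p)
    return np.array([[-s,c,0],[c,s,0],[0,0,-1.]])
def pt(barang,rad,back,z):
    """point near the -bar end: barang = direction (deg) of the pushed end; back = mm behind bar axis (cw side)"""
    p=np.radians(barang);u=np.array([np.cos(p),np.sin(p)]);t=np.array([-u[1],u[0]])
    return np.r_[C+rad*u-back*t,z]
E
python3 - <<'E'
from h import *
from plant import r, jaws, ik, telemetry, viewer
P=pt(-73.5,.034,.027,.20)
for a in(-73.5,106.5):
    print(a,ik(P,rot(a)), ik(pt(-30,.034,.017,.087),rot(a+43)))
E
```

```text
-73.5 [-1.52643122e-01  2.47495240e-01  1.93655560e+00 -4.44089210e-16
  9.57541815e-01  1.13017388e+00] [-1.23882447e-01  4.94356821e-01  1.92252408e+00 -4.44089210e-16
  7.24711749e-01  4.08442975e-01]
106.5 [-1.52643122e-01  2.47495240e-01  1.93655560e+00 -4.44089210e-16
  9.57541815e-01 -2.01141878e+00] [-1.23882447e-01  4.94356821e-01  1.92252408e+00 -4.44089210e-16
  7.24711749e-01 -2.73314968e+00]
```

```bash
python3 - <<'E'
from h import *
from plant import r, jaws, ik, telemetry, viewer
jaws.gripper_close()
r.move_pose(pt(-73.5,.034,.027,.16),rot(-73.5))
s=telemetry.sense();print(s["time_s"],s["tcp_pos"],s["ft_force"],s["width"])
hit=r.move_straight(pt(-73.5,.034,.027,.088),speed=.06,max_force=5)
s=telemetry.sense();print(hit,s["time_s"],s["tcp_pos"],s["ft_force"])
for n in("top","scene"):
    c=viewer.camera(n);cv2.imwrite(f"pics/{n}1.png",cv2.resize(c["image"][200:350,210:410],None,fx=4,fy=4,interpolation=2)[:,:,::-1])
E
```

```text
2.9 [ 0.4559443  -0.0225023   0.16012438] [-0.12625599  0.23470314  0.13622166] 0.0001530330329442232
False 4.25 [ 0.45599503 -0.02308014  0.08831404] [-0.13609301 -0.64727159 -0.21151963]
```

View pics/scene1.png

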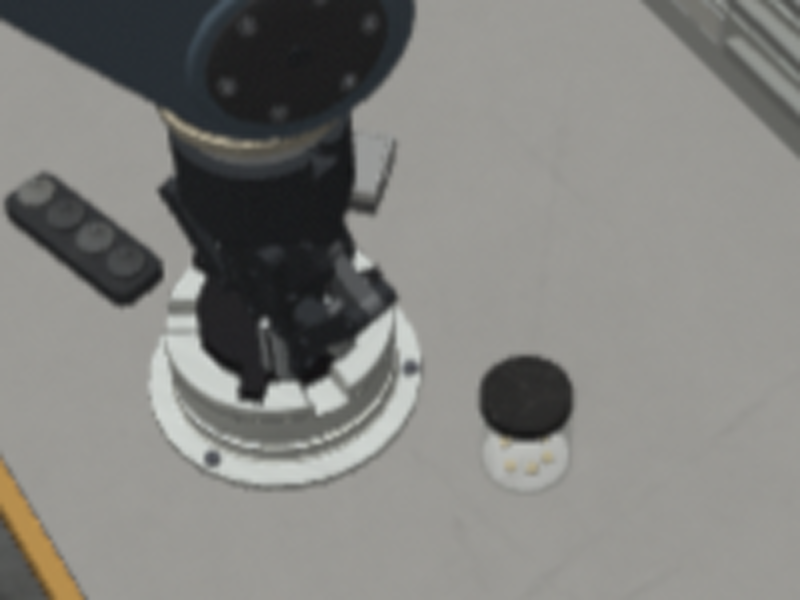

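View pics/top1.png

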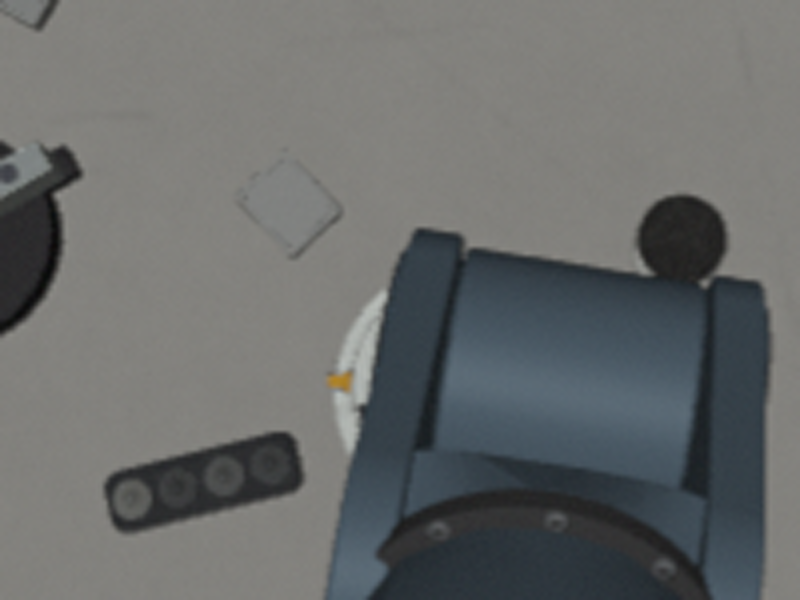

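The scene crop shows the closed fingers beside the bar's near end (crop 280,340), and the scene camera still sees the pot rim. Pushing along the arc now.

```bash
python3 - <<'E'
from h import *
from plant import r, jaws, ik, telemetry, viewer
z=.088
print(r.move_straight(pt(-73.5,.034,.018,z),speed=.04,max_force=6))
a=-73.5
while a<-73.5+36:
    a+=4.5
    hit=r.move_straight(pt(a,.034,.017,z),speed=.03,orientation=rot(a),max_force=6)
    s=telemetry.sense();print(round(a,1),hit,round(s["time_s"],2),s["tcp_pos"].round(4),s["ft_force"].round(2),s["wrist_torque"].round(2))
    if hit: break
c=viewer.camera("scene");np.savez("scene2.npz",**c);cv2.imwrite(f"pics/scene2.png",cv2.resize(c["image"][200:350,210:410],None,fx=4,fy=4,interpolation=2)[:,:,::-1])
E
```

```text
False
-69.0 False 5.01 [ 0.4682 -0.0206  0.0879] [ 0.02 -0.32 -0.21] [ 0.04  0.   -0.05]
-64.5 False 5.26 [ 0.4712 -0.0208  0.088 ] [ 0.08  0.25 -0.23] [-0.02 -0.05  0.  ]
-60.0 False 5.51 [ 0.4742 -0.0207  0.088 ] [ 0.37 -0.77  0.69] [0.06 0.01 0.04]
-55.5 False 5.76 [ 0.4772 -0.0205  0.088 ] [-0.77 -0.66  0.27] [-0.02  0.02 -0.02]
-51.0 False 6.01 [ 0.4801 -0.0199  0.088 ] [-0.51  0.25 -0.16] [ 0.04  0.03 -0.03]
-46.5 False 6.26 [ 0.483  -0.0191  0.088 ] [-0.47  0.73 -0.65] [-0.06 -0.01 -0.  ]
-42.0 False 6.51 [ 0.4858 -0.0182  0.088 ] [ 0.37 -0.49  0.07] [0.01 0.01 0.02]
-37.5 False 6.76 [ 0.4885 -0.017   0.088 ] [ 0.59 -0.87 -0.42] [-0.01  0.01  0.02]
```

View pics/scene2.png

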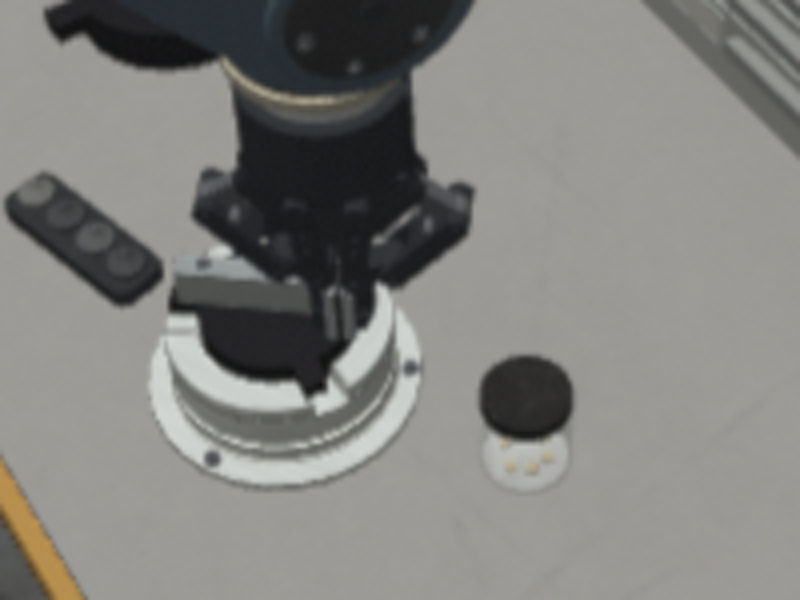

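The key at crop (315,380) is now just short of its slot (330,400). I'll push on in small steps, watching the bar height by depth.

```bash
cat >> h.py <<'E'
def barinfo(c,extra=0):
    uv,d,p=cloud(c,225,325,225,325)
    rr=np.hypot(p[:,0]-.4715,p[:,1]-.0165)
    # grey (not near-black) points on the free half of the bar
    im=c["image"][225:325,225:325].reshape(-1,3).astype(int)
    u=p[:,:2]-[.4715,.0165]
    m=(d>0)&(p[:,2]>.066)&(p[:,2]<.092)&(rr<.056)&(im.min(1)>85)
    q=p[m]
    if len(q)<20: return len(q)
    e,v=np.linalg.eigh(np.cov(q[:,:2].T))
    return len(q),np.degrees(np.arctan2(v[1,1],v[0,1]))%180,np.percentile(q[:,2],[50,90]).round(4)
E
python3 - <<'E'
from h import *
from plant import r, jaws, ik, telemetry, viewer
print(barinfo(load("scene0.npz")),barinfo(load("scene2.npz")))
z=.088;a=-37.5
while a<-28:
    a+=1.5
    hit=r.move_straight(pt(a,.034,.017,z),speed=.02,orientation=rot(a),max_force=5)
    c=viewer.camera("scene");b=barinfo(c)
    s=telemetry.sense();print(round(a,1),hit,round(s["time_s"],2),s["ft_force"].round(2),b)
    if hit or (not isinstance(b,int) and b[2][1]<.079): break
np.savez("scene3.npz",**c);cv2.imwrite(f"pics/scene3.png",cv2.resize(c["image"][200:350,210:410],None,fx=4,fy=4,interpolation=2)[:,:,::-1])
E
```

```text
(240, np.float64(106.70183793829395), array([0.0821, 0.0842])) (124, np.float64(127.9684063340048), array([0.0818, 0.0834]))
-36.0 False 7.11 [ 0.62  1.1  -0.38] (126, np.float64(128.08441436122757), array([0.082 , 0.0837]))
-34.5 False 7.41 [-0.39 -0.36 -0.86] (133, np.float64(130.68420161094926), array([0.0817, 0.0837]))
-33.0 False 7.71 [-0.8   0.27 -0.52] (156, np.float64(138.88285007310043), array([0.0761, 0.0789]))
```

View pics/scene3.png

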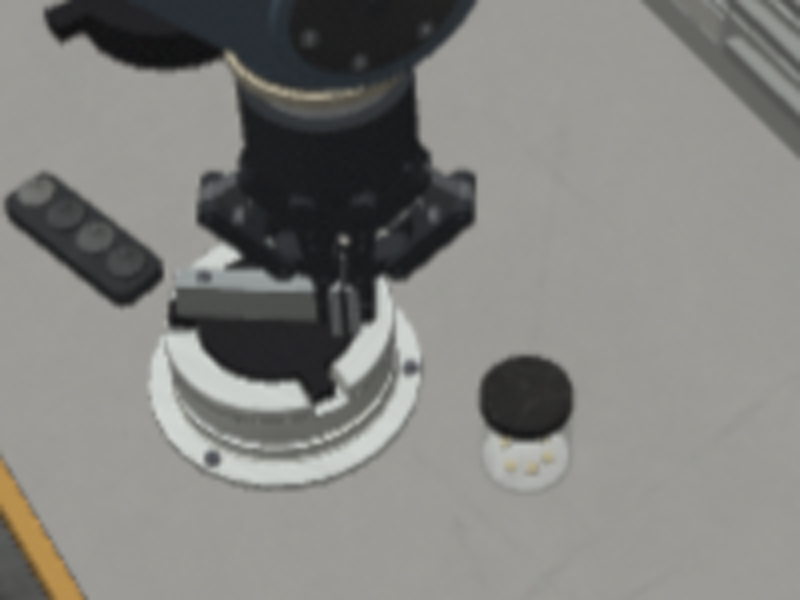

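The lid has dropped about 5.7 mm at a bar angle near 146 deg. I'm backing off and lifting clear to look.

```bash
python3 - <<'E'
from h import *
from plant import r, jaws, ik, telemetry, viewer
z=.088
r.move_straight(pt(-33,.036,.032,z),speed=.06)
r.move_straight(pt(-33,.036,.032,.17),speed=.12)
r.move_pose([.33,-.20,.22],rot(-33))
for n in("top","scene"):
    c=viewer.camera(n);np.savez(f"{n}4.npz",**c)
    w=(255,345,275,375) if n=="top" else (225,335,230,365)
    cv2.imwrite(f"pics/{n}4.png",cv2.resize(c["image"][w[0]:w[1],w[2]:w[3]],None,fx=5.5,fy=5.5,interpolation=2)[:,:,::-1])
    W=(285,370,255,335) if n=="top" else (235,325,245,325)
    uv,d,p=cloud(c,*W)
    im=c["image"][W[2]:W[3],W[0]:W[1]].reshape(-1,3).astype(int)
    m=(d>0)&(p[:,2]>.070)&(p[:,2]<.09); q=p[m]
    C0=q.mean(0);e,v=np.linalg.eigh(np.cov(q[:,:2].T));ang=np.degrees(np.arctan2(v[1,1],v[0,1]))
    m2=(d>0)&(np.hypot(*(p[:,:2]-C0[:2]).T)<.037)&(im.max(1)<70)&(p[:,2]>.045)&(p[:,2]<.065)
    P=p[m2];co=np.linalg.lstsq(np.c_[P[:,:2]-C0[:2],np.ones(len(P))],P[:,2],rcond=None)[0]
    print(n,m.sum(),C0,ang,"lid plane slopes deg",np.degrees(co[:2]).round(2),co[2],"bar z pct",np.percentile(q[:,2],[10,50,90]))
print(telemetry.sense()["time_s"])
E
```

```text
top 326 [0.47378449 0.0180859  0.07826904] 146.12596363886112 lid plane slopes deg [-4.18  2.62] 0.05448901540389444 bar z pct [0.07420014 0.07824536 0.08247429]
scene 171 [0.49037813 0.00287334 0.07377787] 146.252106979978 lid plane slopes deg [-4.56  3.25] 0.05033073943575784 bar z pct [0.07081419 0.07369612 0.07656301]
9.975
```

View pics/top4.png

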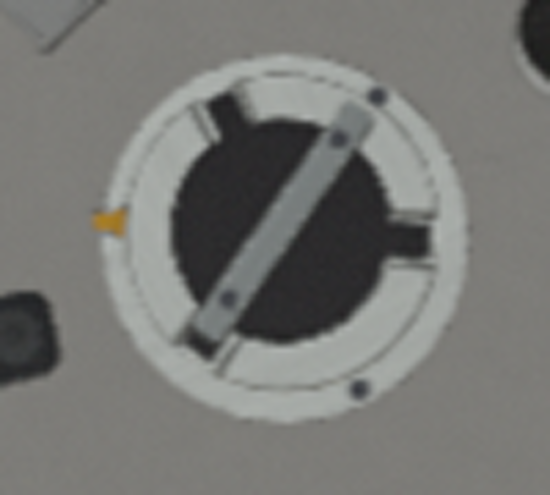

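View pics/scene4.png

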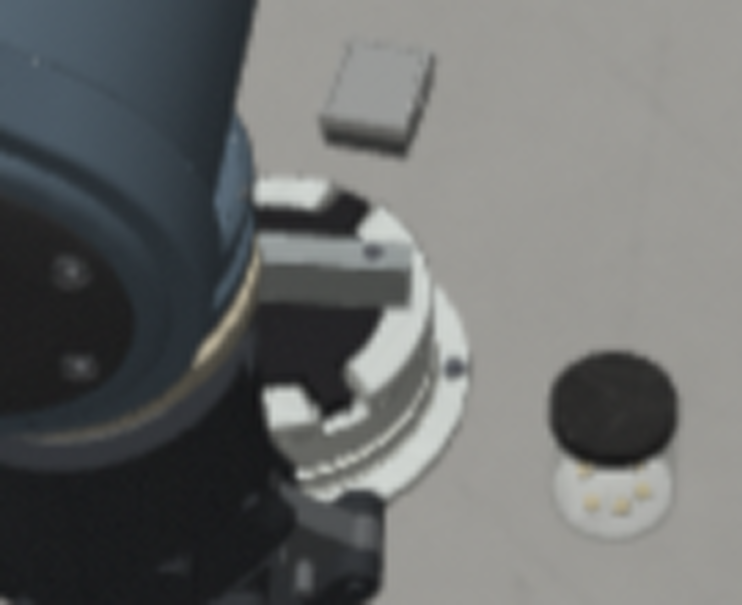

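All three keys are in their slots: (228,112), (410,238) and (207,340) in the top crop. The lid leans about 5 deg and sits on the catches, centre about 4 mm above home. Now I'll press the bar at the centre.

```bash
python3 - <<'E'
from h import *
from plant import r, jaws, ik, telemetry, viewer
c=np.array([.4725,.0172])
R=min((rot(56.2),rot(-123.8)),key=lambda R:abs(ik(np.r_[c,.16],R)[5]))
r.move_pose(np.r_[c,.16],R)
r.move_straight(np.r_[c,.112],speed=.08,max_force=8)
z=.112
hit=False
while z>.0885 and not hit:
    z-=.0015
    hit=r.move_straight(np.r_[c,z],speed=.015,max_force=22)
    s=telemetry.sense();print(round(z,4),hit,round(s["time_s"],2),s["tcp_pos"].round(4),s["ft_force"].round(2))
    if abs(s["ft_force"][2])>22: break
E
```

```text
0.1105 False 12.02 [0.4726 0.0172 0.1107] [-0.06 -0.5   0.54]
0.109 False 12.27 [0.4725 0.0172 0.109 ] [-0.63 -0.15 -0.14]
0.1075 False 12.52 [0.4724 0.0172 0.1074] [-0.14 -0.07  0.73]
0.106 False 12.77 [0.4725 0.0172 0.1059] [ 0.59 -1.38  0.22]
0.1045 False 13.02 [0.4724 0.0172 0.1044] [ 0.5  -0.31  0.17]
0.103 False 13.27 [0.4725 0.0172 0.1029] [-0.14  0.42 -0.01]
0.1015 False 13.52 [0.4724 0.0172 0.1014] [ 0.    0.4  -0.34]
0.1 False 13.77 [0.4725 0.0172 0.0999] [-0.33  0.31 -0.25]
0.0985 False 14.02 [0.4725 0.0172 0.0984] [ 0.11 -0.53  0.52]
0.097 False 14.27 [0.4725 0.0172 0.097 ] [ 0.37 -0.66  0.64]
0.0955 False 14.52 [0.4725 0.0172 0.0954] [ 0.52 -0.34  0.14]
0.094 False 14.77 [0.4724 0.0172 0.0939] [-0.41  0.71  0.82]
0.0925 False 15.02 [0.4727 0.0172 0.093 ] [-2.97 -0.12  9.67]
0.091 False 15.27 [0.4728 0.0172 0.0929] [-11.06   0.54  34.3 ]
```

```bash
python3 - <<'E'
from h import *
from plant import r, jaws, ik, telemetry, viewer
c0=np.array([.4725,.0172])
r.move_straight(np.r_[c0,.16],speed=.1)
r.move_pose([.33,.26,.22],r and telemetry.sense()["eef_rot"])
for n in("top","scene"):
    c=viewer.camera(n);np.savez(f"{n}5.npz",**c)
    w=(255,345,275,375) if n=="top" else (225,335,230,365)
    cv2.imwrite(f"pics/{n}5.png",cv2.resize(c["image"][w[0]:w[1],w[2]:w[3]],None,fx=5.5,fy=5.5,interpolation=2)[:,:,::-1])
    W=(285,370,255,335) if n=="top" else (235,325,245,325)
    uv,d,p=cloud(c,*W)
    im=c["image"][W[2]:W[3],W[0]:W[1]].reshape(-1,3).astype(int)
    m=(d>0)&(p[:,2]>.065)&(p[:,2]<.09); q=p[m]
    C0=q.mean(0);e,v=np.linalg.eigh(np.cov(q[:,:2].T));ang=np.degrees(np.arctan2(v[1,1],v[0,1]))
    m2=(d>0)&(np.hypot(*(p[:,:2]-C0[:2]).T)<.037)&(im.max(1)<70)&(p[:,2]>.04)&(p[:,2]<.065)
    P=p[m2];co=np.linalg.lstsq(np.c_[P[:,:2]-C0[:2],np.ones(len(P))],P[:,2],rcond=None)[0]
    m3=(d>0)&(abs(np.hypot(*(p[:,:2]-C0[:2]).T)-.048)<.005)&(im.min(1)>140)
    print(n,m.sum(),C0,ang,"slopes deg",np.degrees(co[:2]).round(2),"lid z",co[2],"bar z",np.percentile(q[:,2],[10,50,90]),"rim z",np.median(p[m3,2]))
print(telemetry.sense()["time_s"])
E
```

```text
top 321 [0.47245658 0.01886949 0.07419314] 146.18429494882378 slopes deg [-0.21 -0.05] lid z 0.05038305263179091 bar z [0.07192651 0.07430758 0.07639507] rim z 0.050353432801653664
scene 360 [0.47129928 0.01523371 0.07092262] 145.65156686554042 slopes deg [2.2 0.5] lid z 0.04946952771292045 bar z [0.067023   0.07132982 0.07371701] rim z 0.048023749942819216
17.3167
```

View pics/top5.png

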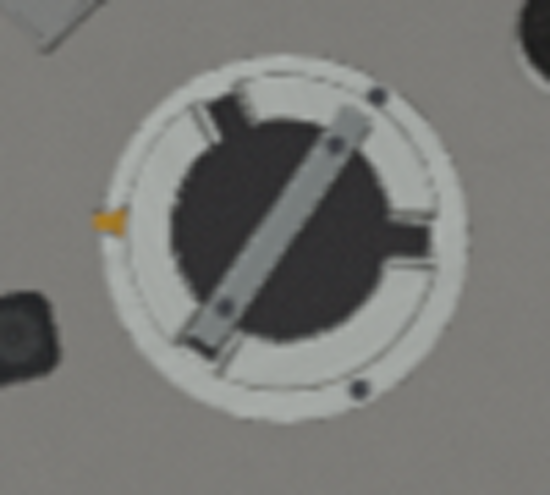

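View pics/scene5.png

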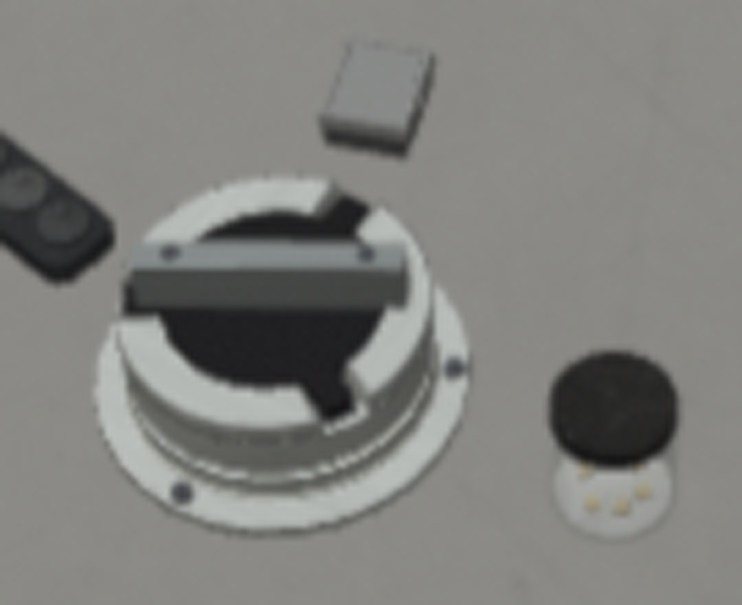

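The lid looks home. The scene camera's 2.2 deg slope disagrees with the top camera's 0.2 deg, so I'm checking it offline, along with whether the bystanders moved.

```bash
python3 - <<'E'
from h import *
for n in("top","scene"):
    W=(285,370,255,335) if n=="top" else (235,325,245,325)
    for k in(0,5):
        c=load(f"{n}{k}.npz");uv,d,p=cloud(c,*W);im=c["image"][W[2]:W[3],W[0]:W[1]].reshape(-1,3).astype(int)
        ctr=np.array([.4725,.0189]) if n=="top" else np.array([.4715,.0160])
        z0=.060 if k==0 else .050
        m=(d>0)&(np.hypot(*(p[:,:2]-ctr).T)<.035)&(abs(p[:,2]-z0)<.007)&(im.max(1)<55)
        P=p[m]
        for _ in range(4):
            A=np.c_[P[:,:2]-ctr,np.ones(len(P))];co=np.linalg.lstsq(A,P[:,2],rcond=None)[0];rs=P[:,2]-A@co
            P=P[abs(rs)<2*rs.std()]
        print(n,k,len(P),np.degrees(co[:2]).round(2),co[2].round(4))
    a=cv2.cvtColor(load(f"{n}0.npz")["image"],cv2.COLOR_RGB2GRAY);b=cv2.cvtColor(load(f"{n}5.npz")["image"],cv2.COLOR_RGB2GRAY)
    for nm,(x,y,w) in ({"jar":(380,259,18),"stand":(261,320,28),"box":(283,251,16)} if n=="top" else {"jar":(342,303,18),"stand":(230,259,24),"box":(298,242,14)}).items():
        s=np.s_[y-w:y+w,x-w:x+w];print(n,nm,"mean abs diff",cv2.absdiff(a[s],b[s]).mean().round(2),cv2.phaseCorrelate(a[s].astype(float),b[s].astype(float))[0])
E
```

```text
top 0 647 [ 0.57 -0.43] 0.0603
top 5 625 [-0.55  0.24] 0.0503
top jar mean abs diff 1.33 (-0.04626648741107431, 0.009549307811010266)
top stand mean abs diff 1.25 (-0.0373295494646122, -0.022582458232427882)
top box mean abs diff 1.29 (-0.07933510708724967, -0.03985247033221384)
scene 0 410 [0.25 0.34] 0.0582
scene 5 367 [0.5  0.22] 0.0482
scene jar mean abs diff 2.94 (0.0042092666283402025, 0.05780154015959482)
scene stand mean abs diff 3.47 (0.03503214234124741, 0.05320380885185827)
scene box mean abs diff 3.34 (-0.01598466348598393, 0.016163497524466663)
```

With the fit cleaned up, both cameras show the lid level within about 0.6 deg, exactly 10.0 mm below its start height, and the bystanders unmoved. I'm handing the job in.

```bash
python3 - <<'E'
from plant import workorder
print(workorder.sign_off())
E
```

```text
the job is handed in; nothing more can be done
None
```

The lid is home and flush with the rim, and I've handed the job in; no verdict is reported. I pushed the near end of the bar with the closed fingers, turning the lid about 40° counter-clockwise until all three keys dropped. I then pressed down on the middle of the bar and withdrew. The last reading before hand-in was about 17.3 s.

**Last checks:**
- **Height:** the lid's top is at 50.3 mm against a rim at 50.4 mm (top camera). Both cameras show it 10.0 mm below where it started, and the bar top is at about 74 mm.
- **Level:** it is level within about 0.6°. My first fit from the scene camera gave 2.2° and disagreed with the top camera. After I removed outlying points the two agreed.
- **Bystanders:** the jar, the stand and the box show no shift, within 0.1 pixel.

**Force:** the last 1.5 mm press step ended at 34 N down and 11 N sideways. That overshot my 22 N stop setting and the 4–10 N needed, but it was through the fingertips and under the limits.

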